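Pump down the vacuum bed

ROBOT

A 7-joint arm with a two-finger parallel gripper is mounted at the origin on the work surface. World frame = base frame: x ahead of the robot, y to its left, z up, the work surface at z = 0. Lengths are in m, angles in degrees, forces in N, time in s.
With the tool pointing down it reaches from about 0.425 to 0.95 m from the base axis. Payload 16.7 kg.
Tool frame: the origin (TCP) lies at the very end of the fingers, on their centre line; the grasp point (between the pads) lies 19 mm behind it (env.hold_point_z is the distance from the TCP to the grasp point, in m); z points along the fingers, y is the line along which they close (so a half turn about z gives the same grasp; the last joint's range is limited). The gripper opens to 94 mm and grips with 3 to 60 N. Pads are 16 mm wide; open, the fingers measure 119 mm over their backs; the gripper's body (75 mm by 177 mm) begins 78 mm behind the grasp point.
Start: joints at [64.601, 24.414, 4.234, 92.017, -1.954, 63.644, -3.845], TCP at [0.195, -0.646, 0.205] pointing down, gripper open.
Joint ranges: [-163.25, 163.25], [-28.42, 122.38], [-70.27, 78.77], [12.13, 141.07], [-58.53, 238.53], [9.26, 117.41], [-156.51, 156.51]. Speed limits (degrees/s): [108.29, 108.29, 136.94, 136.94, 172.46, 172.46, 172.46].

INTERFACE

Orientations are given as a 3x3 rotation matrix whose columns are the frame's x, y, z axes.
In Python, from bench import env gives the robot as it stands. The module is installed in compiled form; this text tells all that it offers.
- The arm moves only by the shell command python3 -m inch 'ROWS' [FORCE]. ROWS is JSON, one flat list of numbers, 7 for each row, row after row: the turn, a rotation vector about the tool's x, y, z in rad, then the shift along the tool's x, y, z in cm, then the finger opening in cm, from 0 to 9.4. A call has 1 to 8 rows; each row is the pose to reach, as a shift and turn from the pose commanded when the call began, along the tool's axes at that moment; what a row does not reach only later rows make up. A row lasts 1/8 s, in which the tool goes at most 62.5 mm and 10.7 degrees, less where a joint would pass 70% of its speed; a pose out of reach is approached as far as the arm can. A call with a gripper value outside its range is refused whole. The fingers move at their own pace and stop on an object; FORCE is the grip in N (left out, the last holds). Time passes only in rows, so rows that repeat a pose let the fingers close. It gives the time, the measured TCP pose, the force, the opening and the grip force at its end, in the units of the state.
- env.state(): the state, without advancing time (a new reading comes with each control period).
- env.snapshot(name): name is "scene" or "top" or "wrist"; returns the picture (400x640x3 uint8, red, green, blue); there is no depth.
- env.camera_info(name): a dict with "camera_matrix" (3x3 intrinsics, pixels), "position" and "orientation" of the camera in the world. Camera axes: x right, y down, z forward; pixel columns grow to the right and rows downward; lengths in m; the calibration is good to about 2 mm. A picture is of the moment at which its call begins: read the wrist's pose just before it. camera_info takes no time and is no camera call; for the wrist camera it gives the pose at the moment of the call.
- env.hand_in(): hands the job in; it is judged then, once.
The state is a dict: "time_s": time; "joint_positions": joint angles; "joint_vel": joint speeds; "joint_torque": joint torques, N m; "eef_pos": TCP position; "eef_rot": TCP orientation; "ft_force": force on the tool from outside, world axes, zero at the start; "moment": the same for the moment, N m; "gripper_width": finger opening in m; "finger_force": force on a finger pad.
Only numpy, scipy, OpenCV 4.12 (cv2) and the standard library are available. Lean on these libraries where they do the work, as an engineer would, in place of code of your own. Each camera call takes 0.05 s, during which the arm holds its last target. There are 200 camera calls.

TASK

The carved block lies on the vacuum hold-down bed of the print table: work the bed's black pump knob with the fingertips, pressing it all the way down and letting it spring all the way back up, over and over, until the steel indicator pin beside it pops fully out of its collar. Press the knob only, without gripping it or pulling it up; do not touch the pin, do not press the small release button low on the base, and leave the block and everything lying around where they are. Finish with the knob let up again.

Things in the scene. Friction and masses are not known exactly. Their poses are not given: they have to be found in the camera images.
- vac_bed: Vacuum bed, fixed: grey base plate 200 x 320 x 16 mm (its x, y, z), origin at the centre of its underside, z up. An aluminium plate 170 mm square is centred at y +60 mm, top 24 mm high; the grey pump housing, 70 (x) x 110 (y) mm, at y -100 mm, top 101 mm high. Axes on it, (x, y) in mm: knob (0, -130), pin (0, -70), release button (-70, -100)
- plunger_top (a point): Centre of the flat top of the pump knob: a black mushroom knob 40 mm across and 14 mm thick on a 14 mm vertical rod that comes out of the housing's top. At rest its top is 141 mm above the table, 40 mm above the housing; it moves down and up with the knob
- plunger (a joint): How far the pump knob is pressed down, m: 0 at rest, 0.025 at its stop. It springs back in about 0.3 s; pressing takes 2 N at the top, 13 N at the bottom. Each full stroke (beyond 0.021, then up to under 0.003) raises the pin about 5 mm (the first 1 to 9 mm); shorter strokes may not raise it. It must not be pulled up (it gives 8 mm)
- pin_tip (a point): Centre of the flat top of the indicator pin: an upright plain steel pin 12 mm across that rises out of a steel collar (22 mm across, 6 mm high) on the housing, 60 mm from the knob's axis. Its tip is 111 mm above the table (4 mm above the collar) when right in and 142 mm (35 mm above the collar) when fully out
- pin (a joint): How far the indicator pin has come out, m: 0 right in, 0.031 fully out. Starts between 0 and 0.006 and stays where each stroke leaves it (sinking back up to 3 mm as the knob rises); past about 0.024 it pops out the rest of the way and stays out. 3 to 6 full strokes are needed; more do no harm
- release (a joint): The small release button (steel, 18 mm across, on a dark housing standing on the base plate in front of the pump housing, below 50 mm): how far it is pressed, m, 0 at rest, 0.005 right in. Not to be pressed
- block: Carved wooden printing block, 130 x 130 x 18 mm, loose on the aluminium plate; origin at the centre of its underside. Stays put
- baren: Wooden hand rubber with a knob handle, 76 mm across, 36 mm high, standing loose on the block; origin at the centre of its underside. Stays put
- ink_jar: White jar with a white cap, 46 mm across, 55 mm high, loose on the table close in front of the pump; origin at the centre of its underside. Stays put
- gouge: Carving gouge with a wooden handle, 170 mm long, lying loose on the table behind the pump, origin about its middle, underside. Stays put
- tub: White open tub, 84 mm across, 75 mm high, loose on the table beside the pump; origin at the centre of its underside. Stays put
- ink_bottle: Grey ink bottle with a black cap, 60 mm across, 130 mm high, loose on the left of the table; origin at the centre of its underside. Stays put
There are look-alikes about, which are no part of the job. Leave any green look-alike of the tub alone. Of the things that look like the gouge, the larger one is meant.

How it is judged:
By the outcome, as a careful person would: the job done as asked, in the order asked, and still so for the second after the job is handed in, with the robot touching nothing.
It also fails if it takes over 51 s, if anything falls off the work surface, if the arm or the gripper's body presses on something with over 40 N, if the wrist force passes 120 N, or if a joint passes its speed limit or range.

## Working session

There is one attempt and no reset: what is moved stays moved. The work goes in short steps, Python scripts to look and compute and a shell command to move; the robot and the scene stay as the last step left them, time stands still between calls to the robot, and variables do not carry over. Pictures are saved under pics/ and viewed, at most 10 in all, crops included, and the job is handed in when it is done.

```bash
mkdir -p pics; python3 - <<'E'
from bench import env
import cv2, numpy as np
np.set_printoptions(precision=4,suppress=True)
for n in ("scene","top"):
    cv2.imwrite(f"pics/{n}0.png",env.snapshot(n)[:,:,::-1])
    c=env.camera_info(n);print(n,c)
s=env.state();print(s["time_s"],s["eef_pos"],s["eef_rot"],s["gripper_width"])
E
```

```text
scene {'camera_matrix': array([[456.6564,   0.    , 323.0493],
       [  0.    , 456.6564, 200.3149],
       [  0.    ,   0.    ,   1.    ]]), 'position': array([1.3589, 0.6394, 0.9683]), 'orientation': array([[-0.6092,  0.5275, -0.5921],
       [ 0.7929,  0.3917, -0.4668],
       [-0.0143, -0.7539, -0.6569]])}
top {'camera_matrix': array([[377.4519,   0.    , 317.9298],
       [  0.    , 377.4519, 198.2275],
       [  0.    ,   0.    ,   1.    ]]), 'position': array([0.3471, 0.0397, 1.2638]), 'orientation': array([[-0.0005, -0.9779,  0.2092],
       [-1.    ,  0.001 ,  0.0023],
       [-0.0024, -0.2092, -0.9779]])}
0.1 [ 0.1953 -0.6457  0.2049] [[ 0.9572  0.2896 -0.0004]
 [ 0.2896 -0.9572  0.0011]
 [-0.0001 -0.0011 -1.    ]] 0.0937848432793898
```

View pics/scene0.png

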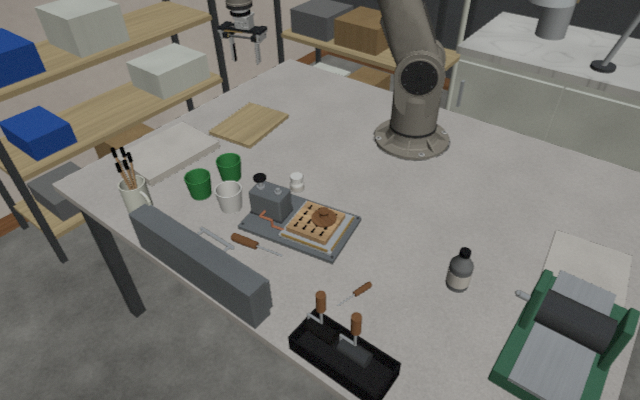

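View pics/top0.png

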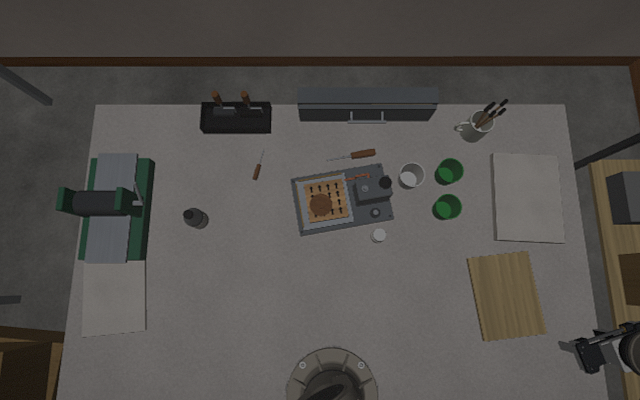

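Scene view: the knob is at about (260,179), the pin at (277,190), and the white tub and two green look-alikes are to the left. In the top view the knob is at (385,183), the pin at (362,187), the release at (375,212), the jar at (378,236) and the tub at (411,175). The large gouge is at (355,155); the small one at (258,168) is the look-alike.

```bash
cat > h.py <<'E'
import numpy as np, cv2
from bench import env
np.set_printoptions(precision=4,suppress=True)
def ray(n,uv,c=None):
    c=c or env.camera_info(n)
    d=c["orientation"]@np.linalg.inv(c["camera_matrix"])@np.array([*uv,1.])
    return c["position"],d
def plane(n,uv,z,c=None):
    p,d=ray(n,uv,c); return p+d*(z-p[2])/d[2]
def dark(img,box,t=32):
    x0,y0,x1,y1=box
    m=(img[y0:y1,x0:x1].max(2)<t).astype(np.uint8)
    k,l,s,c=cv2.connectedComponentsWithStats(m)
    i=1+np.argmax(s[1:,4]); return s[i]+[x0,y0,0,0,0],c[i]+[x0,y0]
E
python3 - <<'E'
from h import *
a=cv2.imread("pics/scene0.png");b=cv2.imread("pics/top0.png")
for n,i,box in(("scene",a,(250,170,272,190)),("top",b,(374,172,396,196))):
    for t in(25,35,45):
        s,c=dark(i,box,t); print(n,t,s,c,plane(n,c,.137))
# base plate outline in top view
m=cv2.resize(b[155:245,285:425],None,fx=5,fy=5,interpolation=2)
m2=cv2.resize(a[165:265,225:365],None,fx=4,fy=4,interpolation=2)
cv2.imwrite("pics/c1.png",np.clip(m*1.6,0,255))
cv2.imwrite("pics/c2.png",np.clip(m2*1.6,0,255))
E
```

```text
scene 25 [254 177   8   5  13] [257.0769 179.3846] [ 0.6509 -0.1638  0.137 ]
scene 35 [254 173  12   9  81] [259.1975 177.321 ] [ 0.64   -0.1656  0.137 ]
scene 45 [254 173  12  10  87] [259.2414 177.3333] [ 0.64   -0.1654  0.137 ]Traceback (most recent call last):
  File "<stdin>", line 5, in <module>
  File "h.py", line 14, in dark
    i=1+np.argmax(s[1:,4]); return s[i]+[x0,y0,0,0,0],c[i]+[x0,y0]
        ~~~~~~~~~^^^^^^^^^
    return _wrapfunc(a, 'argmax', axis=axis, out=out, **kwds)
    return bound(*args, **kwds)
ValueError: attempt to get argmax of an empty sequence
```

```bash
python3 - <<'E'
from h import *
a=cv2.imread("pics/scene0.png");b=cv2.imread("pics/top0.png")
print(b[172:196,374:396].max(2))
for n,i,box in(("scene",a,(250,170,272,190)),("top",b,(374,172,396,196))):
    for t in(42,50):
        s,c=dark(i,box,t); print(n,t,s,c,plane(n,c,.137))
print("pin scene",plane("scene",(277.5,189),.113),"pin top",plane("top",(362.5,187),.113))
m=cv2.resize(b[155:245,285:425],None,fx=4,fy=4,interpolation=2)
m2=cv2.resize(a[165:220,225:365],None,fx=4,fy=4,interpolation=2)
cv2.imwrite("pics/c1.png",np.clip(np.vstack([m,m2])*1.6,0,255))
E
```

```text
[[ 69  70  70  68  70  69  69  67  68  78 100 106 106 107 106 107 106 107
  106 107 106 105]
 [ 68  68  69  69  72  70  68  71  70  71 100 109 111 109 110 106 105 104
  106 103 106 106]
 [ 70  68  70  67  69  68  69  67  63  68  94 109 103 100 106 108 109 108
  105 105 104 102]
 [ 68  66  65  67  68  68  70  63  62  62  73  77  68  57  83 106 109 109
  109 105 104 103]
 [ 72  62  59  62  68  72  73  68  66  60  53  53  52  55  61 100 110 110
  104 103 104 104]
 [ 73  72  68  69  69  70  71  56  35  27  30  32  32  31  43  87 109 110
  109 106 103 107]
 [ 68  67  66  70  68  69  56  37  28  34  34  35  28  33  25  50  89 110
  111 106 105 107]
 [ 69  67  67  69  73  55  35  31  33  31  35  34  36  36  33  26  44  93
  111 106 105 107]
 [ 71  67  70  71  71  54  30  32  30  35  36  32  33  33  32  33  25  85
  108 108 106 108]
 [ 70  68  68  72  62  41  30  36  30  34  35  33  38  30  34  32  29  50
   95 110 108 108]
 [ 71  68  68  72  59  33  29  34  34  35  34  32  32  35  30  31  26  51
   95 108 107 108]
 [ 69  69  67  71  58  38  31  33  31  32  34  34  36  34  30  31  27  56
   
[... 924 characters left out ...]
61
   61  95 110 109]
 [ 69  68  72  72  71  71  70  70  71  70  71  71  70  72  70  66  61  54
   80 106 110 108]
 [ 71  71  71  70  73  72  70  71  68  68  64  63  60  59  58  52  47  61
   94 110 108 105]]
scene 42 [254 173  12   9  85] [259.2824 177.3294] [ 0.6399 -0.1653  0.137 ]
scene 50 [254 173  12  10  91] [259.1868 177.3846] [ 0.6402 -0.1654  0.137 ]
top 42 [379 177  12  12 113] [384.6814 182.2832] [ 0.6382 -0.1632  0.137 ]
top 50 [379 177  12  12 119] [384.7647 182.3697] [ 0.6379 -0.1635  0.137 ]
pin scene [ 0.6276 -0.1068  0.113 ] pin top [ 0.6292 -0.0974  0.113 ][ WARN:0@0.231] global loadsave.cpp:1063 imwrite_ Unsupported depth image for selected encoder is fallbacked to CV_8U.
```

View pics/c1.png

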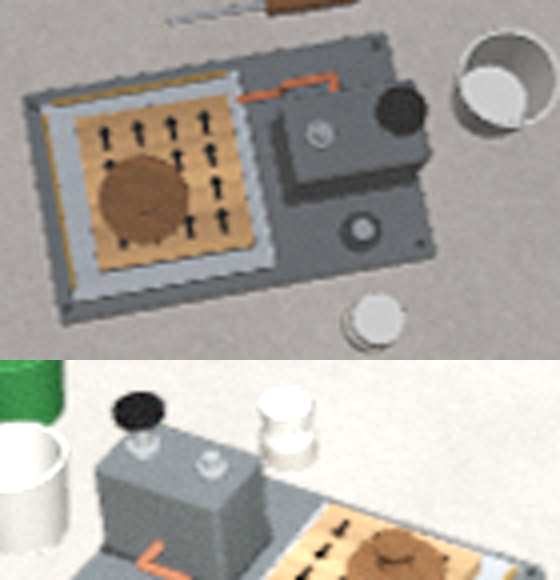

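The enlarged crop confirms that the black mushroom knob is at about (0.638, -0.164) and the pin at about (0.628, -0.105). I'll close the fingers and move above the knob.

```bash
python3 -m inch '[0,0,0,3,-1.8,0,0, 0,0,0,8,-4.7,0,0, 0,0,0,13,-7.7,0,0, 0,0,0,18,-10.6,0,0, 0,0,0,23,-13.6,0,0, 0,0,0,28,-16.5,0,0, 0,0,0,33,-19.5,0,0, 0,0,0,36,-21.3,0,0]' 10
python3 - <<'E'
from h import *
s=env.state();d=np.array([.638,-.164,.155])-s["eef_pos"]
print(s["eef_pos"],s["eef_rot"].T@d*100 if hasattr(s["eef_rot"],"T") else np.array(s["eef_rot"]).T@d*100)
E
```

```text
time_s: 1.1
eef_pos: [0.4801, -0.3351, 0.2053]
eef_rot: [[0.956, 0.292, 0.0], [0.292, -0.956, 0.001], [0.0, -0.001, -1.0]]
ft_force: [0.5, -0.9, -0.7]
gripper_width: 0.0176
finger_force: 0.0
[ 0.4801 -0.3351  0.2053] [ 20.0957 -11.7485   5.0476]
```

```bash
python3 -m inch '[0,0,0,4,-2.3,0,0, 0,0,0,9,-5.3,0,0, 0,0,0,14,-8.2,0,0, 0,0,0,18,-10.5,0,0, 0,0,0,20.1,-11.7,0,0, 0,0,0,20.1,-11.7,2,0, 0,0,0,20.1,-11.7,2,0, 0,0,0,20.1,-11.7,2,0]'
python3 - <<'E'
from h import *
s=env.state();d=np.array([.638,-.164,.155])-s["eef_pos"]
print(s["eef_pos"],np.array(s["eef_rot"]).T@d*100,s["gripper_width"],s["joint_positions"])
c=env.camera_info("wrist");i=env.snapshot("wrist")[:,:,::-1]
j=env.snapshot("scene")[:,:,::-1]
p=c["orientation"].T@(np.array([.638,-.164,.141])-c["position"]);q=c["camera_matrix"]@p;print("knob expected",q[:2]/q[2])
cv2.imwrite("pics/w1.png",np.vstack([cv2.resize(i,(480,300)),cv2.resize(j[140:240,180:340],(480,300))]))
cv2.imwrite("pics/w1full.png",i)
E
```

```text
time_s: 2.1
eef_pos: [0.636, -0.1693, 0.1855]
eef_rot: [[0.958, 0.288, -0.001], [0.288, -0.958, -0.0], [-0.001, 0.0, -1.0]]
ft_force: [-0.2, -0.3, 0.1]
gripper_width: 0.0003
finger_force: 0.0
[ 0.636  -0.1693  0.1855] [ 0.3465 -0.455   3.0494] 0.0003176171305207011 [ 16.9798  24.2348 -10.2666  94.7732   4.8071  61.454  -67.989 ]
knob expected [317.7739 215.1121]
```

View pics/w1.png

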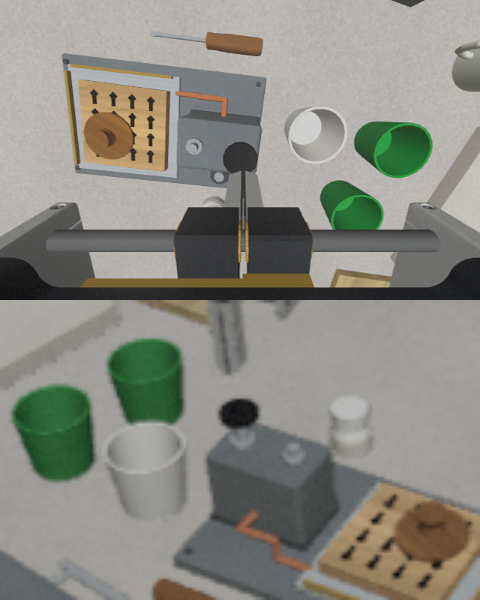

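The upper panel is the wrist view, with the knob at full-size pixel (320,209) right beyond the fingertips. The lower panel shows the fingertips hovering above the knob. I'll refine the position once.

```bash
python3 - <<'E'
from h import *
i=cv2.imread("pics/w1full.png")
m=(i.max(2)<60).astype(np.uint8)[180:240,285:360]
for r in m[::2]: print("".join(".#"[v] for v in r))
c=env.camera_info("wrist")
for uv in((319,209),(319,211)): print(plane("wrist",uv,.139,c))
E
```

```text
...........................................................................
...........................................................................
...........................................................................
...........................................................................
...........................................................................
.............................#############.................................
.........................#######.##############............................
.....................############################..........................
...................########.########.#######.#######.......................
..................###################################......................
................##################################.###.....................
...............#################################.#######...................
..............###############################.#####.##.##..................
..............###############################.###..###.###.................
.............#######################
[... 531 characters left out ...]
#####.#####.#########...................
.................##############################.####.#.....................
..................######.###############.#########.#.......................
....................############......###.......##.........................
.......................###............###..................................
.....................................####..................................
.....................................##.#..................................
.....................................##.##.................................
.....................................##.##.................................
[ 0.6433 -0.1632  0.139 ]
[ 0.6416 -0.1637  0.139 ]
```

```bash
python3 -m inch '[0,0,0,0.5,-0.4,1,0, 0,0,0,0.5,-0.4,2.5,0, 0,0,0,0.5,-0.4,4,0, 0,0,0,0.5,-0.4,5,0, 0,0,0,0.5,-0.4,6,0, 0,0,0,0.5,-0.4,6.7,0, 0,0,0,0.5,-0.4,6.9,0, 0,0,0,0.5,-0.4,6.9,0]'
```

```text
time_s: 3.2
eef_pos: [0.6401, -0.1623, 0.1168]
eef_rot: [[0.957, 0.289, -0.001], [0.289, -0.957, 0.0], [-0.001, -0.0, -1.0]]
ft_force: [-8.1, 2.0, 12.9]
gripper_width: 0.0003
finger_force: 6.2
```

```bash
python3 -m inch '[0,0,0,0,0,0.1,0, 0,0,0,0,0,-1.2,0, 0,0,0,0,0,-2.5,0, 0,0,0,0,0,-3.5,0, 0,0,0,0,0,-3.5,0, 0,0,0,0,0,-3.5,0, 0,0,0,0,0,-3.5,0]'
python3 - <<'E'
from h import *
a=env.snapshot("scene")[:,:,::-1];b=env.snapshot("wrist")[:,:,::-1]
cv2.imwrite("pics/s2.png",np.vstack([cv2.resize(a[145:220,220:320],(500,375)),cv2.resize(b[150:270,200:400],(500,220))]))
E
```

```text
time_s: 4.08
eef_pos: [0.6402, -0.1624, 0.1509]
eef_rot: [[0.957, 0.289, -0.001], [0.289, -0.957, 0.0], [-0.001, -0.0, -1.0]]
ft_force: [-0.2, 0.2, -0.8]
gripper_width: 0.0009
finger_force: 0.0
```

View pics/s2.png

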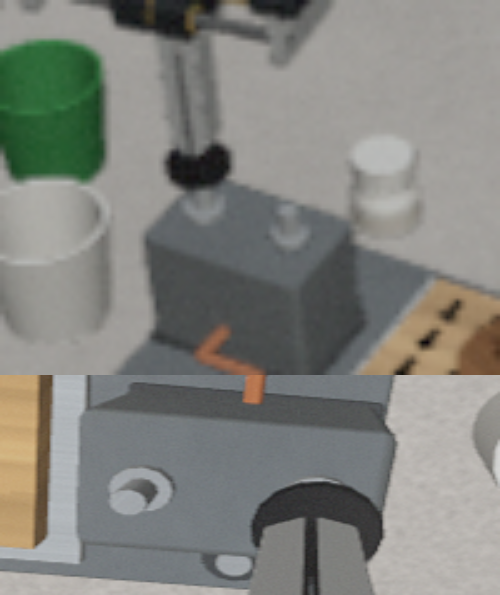

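The fingers sit centred on the knob, which has sprung back. The pin, at about (287,215) in the upper crop, is visibly higher. I'll repeat the strokes.

```bash
S='done'; python3 -m inch '[0,0,0,0,0,1.2,0, 0,0,0,0,0,2.4,0, 0,0,0,0,0,3.3,0, 0,0,0,0,0,3.5,0, 0,0,0,0,0,3.5,0, 0,0,0,0,0,1.8,0, 0,0,0,0,0,0,0, 0,0,0,0,0,0,0]'
python3 -m inch '[0,0,0,0,0,0,0, 0,0,0,0,0,1.5,0, 0,0,0,0,0,3,0, 0,0,0,0,0,3.5,0, 0,0,0,0,0,3.5,0, 0,0,0,0,0,1.8,0, 0,0,0,0,0,0,0, 0,0,0,0,0,0,0]'
python3 -m inch '[0,0,0,0,0,0,0, 0,0,0,0,0,1.5,0, 0,0,0,0,0,3,0, 0,0,0,0,0,3.5,0, 0,0,0,0,0,3.5,0]'
python3 -m inch '[0,0,0,0,0,-1.7,0, 0,0,0,0,0,-3.5,0, 0,0,0,0,0,-3.5,0, 0,0,0,0,0,-3.5,0, 0,0,0,0,0,-3.5,0]'
python3 - <<'E'
from h import *
a=env.snapshot("scene")[:,:,::-1];b=env.snapshot("wrist")[:,:,::-1]
cv2.imwrite("pics/s3.png",np.vstack([cv2.resize(a[145:220,220:320],(500,375)),cv2.resize(b[150:270,200:400],(500,220))]))
E
```

```text
time_s: 5.18
eef_pos: [0.6409, -0.1626, 0.1526]
eef_rot: [[0.957, 0.289, 0.001], [0.289, -0.957, -0.0], [0.001, 0.001, -1.0]]
ft_force: [0.4, 0.2, -0.1]
gripper_width: 0.0008
finger_force: 0.0
time_s: 6.18
eef_pos: [0.6407, -0.1625, 0.152]
eef_rot: [[0.957, 0.289, 0.001], [0.289, -0.957, -0.0], [0.001, 0.0, -1.0]]
ft_force: [1.0, -0.3, -0.2]
gripper_width: 0.0003
finger_force: 0.0
time_s: 6.8
eef_pos: [0.6409, -0.1626, 0.1165]
eef_rot: [[0.957, 0.289, 0.001], [0.289, -0.957, -0.0], [0.001, 0.0, -1.0]]
ft_force: [-2.6, 0.8, 17.8]
gripper_width: 0.0004
finger_force: 8.9
time_s: 7.42
eef_pos: [0.64, -0.1624, 0.1505]
eef_rot: [[0.957, 0.29, -0.001], [0.29, -0.957, 0.0], [-0.001, -0.001, -1.0]]
ft_force: [0.1, 0.3, -0.7]
gripper_width: 0.0005
finger_force: 0.0
```

View pics/s3.png

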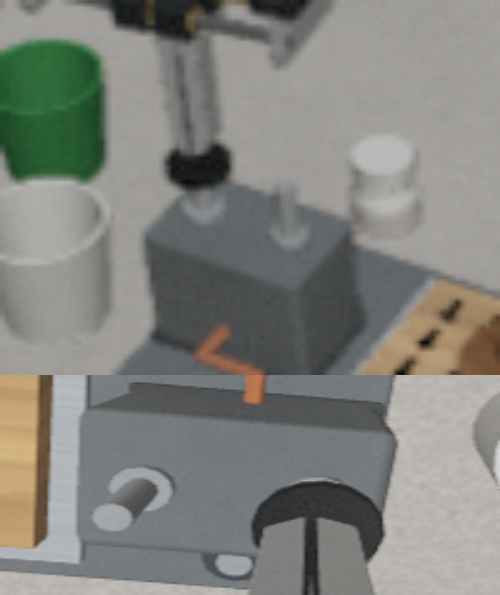

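The pin tip at crop (287,183) is clearly rising but perhaps not fully out yet. Extra strokes do no harm, so I'll do three more.

```bash
python3 -m inch '[0,0,0,0,0,0,0, 0,0,0,0,0,1.5,0, 0,0,0,0,0,3,0, 0,0,0,0,0,3.5,0, 0,0,0,0,0,3.5,0, 0,0,0,0,0,1.8,0, 0,0,0,0,0,0,0, 0,0,0,0,0,0,0]'
python3 - <<'E'
from h import *
cv2.imwrite("pics/s4a.png",env.snapshot("scene")[:,:,::-1])
E
python3 -m inch '[0,0,0,0,0,0,0, 0,0,0,0,0,1.5,0, 0,0,0,0,0,3,0, 0,0,0,0,0,3.5,0, 0,0,0,0,0,3.5,0, 0,0,0,0,0,1.8,0, 0,0,0,0,0,0,0, 0,0,0,0,0,0,0]'
python3 -m inch '[0,0,0,0,0,0,0, 0,0,0,0,0,1.5,0, 0,0,0,0,0,3,0, 0,0,0,0,0,3.5,0, 0,0,0,0,0,3.5,0, 0,0,0,0,0,1.8,0, 0,0,0,0,0,0,0, 0,0,0,0,0,0,0]'
python3 -m inch '[0,0,0,0,0,-1,0, 0,0,0,0,0,-3,0, 0,0,0,0,0,-5,0, 0,0,0,0,0,-7,0, 0,0,0,0,0,-7,0, 0,0,0,0,0,-7,0, 0,0,0,0,0,-7,0]'
python3 - <<'E'
from h import *
a0=cv2.imread("pics/s4a.png");a=env.snapshot("scene")[:,:,::-1];b=env.snapshot("wrist")[:,:,::-1]
z=lambda i:cv2.resize(i[145:220,220:320],(400,300))
cv2.imwrite("pics/s4.png",np.vstack([np.hstack([z(a0),z(a)]),cv2.resize(b[100:275,120:470],(800,300))]))
c=env.camera_info("scene")
for t in(.111,.142):
    q=c["camera_matrix"]@c["orientation"].T@(np.array([.6295,-.1045,t])-c["position"]);q=q[:2]/q[2];print(t,(q-[220,145])*4)
E
```

```text
time_s: 8.52
eef_pos: [0.6408, -0.1626, 0.1522]
eef_rot: [[0.957, 0.289, 0.001], [0.289, -0.957, -0.0], [0.001, 0.001, -1.0]]
ft_force: [-0.5, 0.1, -0.4]
gripper_width: 0.0009
finger_force: 0.0
time_s: 9.57
eef_pos: [0.6408, -0.1626, 0.1521]
eef_rot: [[0.957, 0.289, 0.001], [0.289, -0.957, -0.0], [0.001, 0.0, -1.0]]
ft_force: [-0.2, 0.5, 0.2]
gripper_width: 0.0003
finger_force: 0.0
time_s: 10.58
eef_pos: [0.6407, -0.1625, 0.152]
eef_rot: [[0.957, 0.289, 0.001], [0.289, -0.957, -0.0], [0.001, 0.0, -1.0]]
ft_force: [0.4, 0.2, -0.6]
gripper_width: 0.0008
finger_force: 0.0
time_s: 11.45
eef_pos: [0.6401, -0.1624, 0.2207]
eef_rot: [[0.957, 0.289, -0.001], [0.289, -0.957, 0.0], [-0.001, -0.001, -1.0]]
ft_force: [0.2, -0.6, -0.2]
gripper_width: 0.0003
finger_force: 0.0
0.111 [230.8896 180.6003]
0.142 [227.4855 147.6829]
```

View pics/s4.png

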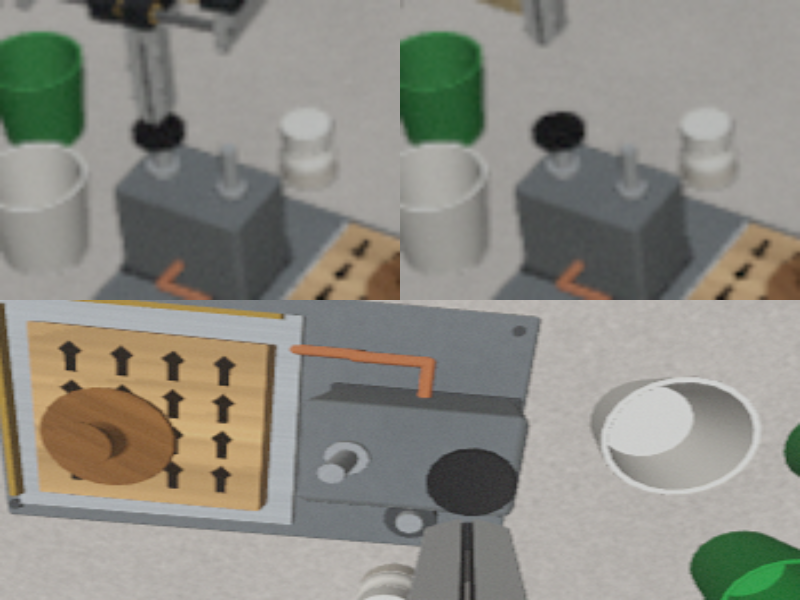

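The knob is up and the fingers are clear. The pin tip is at crop row 148, where full extension (0.142 m) is predicted, and the last two strokes did not move it. The jar, tub, block and baren are undisturbed.

```bash
python3 -c "
from bench import env
print(env.hand_in())"
```

```text
the job is handed in; nothing more can be done
None
```

I gave the knob seven full strokes, the camera shows the indicator pin fully out, the knob is let up with the gripper clear, and the job was handed in at about 11.5 s.

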